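# Row up the shaft off-cuts by length

## Robot

A 6-joint arm with a two-finger parallel gripper is mounted at the origin on the work surface. World frame = base frame: x ahead of the robot, y to its left, z up, the work surface at z = 0. Lengths are in m, angles in rad, forces in N, time in s.
With the tool pointing down it reaches from about 0.275 to 1 m from the base axis. Payload 8.4 kg.
Tool frame: the origin (TCP) lies on the centre line of the jaws, within the pads' length; the fingertips stand 17 mm ahead of it and the grasp point (between the pads) lies 2 mm behind it (bot.tcp_to_tips is the y of the fingertips in the tool frame, in m); y points along the fingers, z is the direction in which the jaws open and shut, and the axes are right-handed (so a half turn about y gives the same grasp; the last joint's range is limited). The gripper opens to 85 mm and grips with 20 to 120 N. Pads are 22 mm wide; open, the fingers measure 114 mm over their backs; the gripper's body (76 mm by 85 mm) begins 54 mm behind the grasp point. The pads swing forward as they close: fully open they stand 13 mm farther back than shut.
Start: joints at [1.232, 0.353, 1.633, -0, 1.155, -0.002], TCP at [0.207, 0.59, 0.248] pointing down, gripper open.
Joint ranges: [-2.63, 2.63], [-0.92, 2.1], [0.06, 2.66], [-1.3, 4.44], [0, 2.69], [-3.02, 3.02]. Speed limits (rad/s): [2.22, 2.22, 2.79, 3.14, 3.14, 3.14].

## Interface

Orientations are given as a unit quaternion [x, y, z, w].
In Python, from workcell import bot, hand, kinematics, get_obs, vision, hand_in gives the robot as it stands. The module is installed in compiled form; this text tells all that it offers. Calls block until the motion is done:
- bot.reach(position, orientation): joint-space move of the TCP to a pose.
- bot.servo_line(position, ori=None, velocity=0.15): straight line of the TCP; ori=None keeps the orientation; velocity is the mean speed in m/s.
- bot.goto_joints(angles): joint-space move.
- hand.move_gripper(opening, strength=None): finger opening in m; strength is the grip in N (None keeps the last); returns when the fingers have stopped.
- bot.dwell(seconds).
- kinematics.solve_ik(position, orientation): joint angles nearest the present ones, or None.
- get_obs(): the state.
- vision.read_camera(name): name is "scene" or "top" or "wrist"; returns a dict with "frame" (420x560x3 uint8, red, green, blue), "intrinsics" (3x3 intrinsics, pixels), "dist" ([k1, k2, p1, p2, k3] as OpenCV has them; the pictures are not rectified), "view" (4x4, takes a point from world to camera coordinates). Camera axes: x right, y down, z forward; pixel columns grow to the right and rows downward; lengths in m; the calibration is good to about 2 mm. A picture is of the moment at which its call begins. There is no depth.
A pose or a line that the arm cannot do raises bot.IKError and nothing moves.
- hand_in(): hands the job in, once; it reports no verdict.
The state is a dict: "time_s": time; "joint_pos": joint angles; "joint_vel": joint speeds; "joint_efforts": joint torques, N m; "position": TCP position; "orientation": TCP orientation; "wrist_force": force on the tool from outside, world axes, zero at the start; "ft_torque": the same for the moment, N m; "gripper_width": finger opening in m.
Only numpy, scipy, OpenCV 4.12 (cv2) and the standard library are available. Lean on these libraries where they do the work, as an engineer would, in place of code of your own. Each camera call takes 0.05 s, during which the arm holds its last target.

## Task

The five graphite off-cuts left from trimming a set of iron shafts are to lie in the notched wooden stand in order of length, so that the trim steps can be checked: the longest already lies in its right place at one end, so finish the row from there, stepping down to the shortest at the other end, one to each notch, each seated in both rails and roughly centred across them. The one parked at the far end from the longest is in the wrong notch. Lay them in rather than drop them, and leave the longest off-cut and the grip, plug, wedge head and tape roll where they are.

Things in the scene. Friction and masses are not known exactly. Their poses are not given: they have to be found in the camera images.
- stand: Fixed wooden stand; origin under its 100 x 256 x 14 mm board, z up. Two upright rails run along its y, 12 mm thick, 60 mm high, centred at x = -31 and +31 mm, 50 mm clear between. Each has five 90-degree V notches, 32 mm wide, 16 mm deep, at y = -100, -50, 0, 50, 100 mm. Off-cuts lie along x across both rails, axis 54.7 mm above the bench. Neighbours are close: open fingers 45 mm at most there.
- offcut_195: Graphite shaft off-cut: plain dark-grey straight tube 195 mm long, 15.2 mm outside diameter, about 26 g; the five differ only in length. Origin on the axis at mid length, x along the tube (ends alike; it may have rolled). The longest. It starts, and is to stay, in one of the two end notch pairs of the stand (y = +100 or -100 mm, either end), roughly centred across the rails.
- offcut_170: Graphite shaft off-cut: plain dark-grey straight tube 170 mm long, 15.2 mm outside diameter, about 23 g; the five differ only in length. Origin on the axis at mid length, x along the tube (ends alike; it may have rolled). Starts lying on the bench left or right of the stand, axis 7.6 mm up, in any of three places.
- offcut_145: Graphite shaft off-cut: plain dark-grey straight tube 145 mm long, 15.2 mm outside diameter, about 20 g; the five differ only in length. Origin on the axis at mid length, x along the tube (ends alike; it may have rolled). Starts parked in the stand's end notch pair farthest from the longest, axis 54.7 mm above the bench.
- offcut_120: Graphite shaft off-cut: plain dark-grey straight tube 120 mm long, 15.2 mm outside diameter, about 17 g; the five differ only in length. Origin on the axis at mid length, x along the tube (ends alike; it may have rolled). Starts lying on the bench left or right of the stand, axis 7.6 mm up, in any of three places.
- offcut_95: Graphite shaft off-cut: plain dark-grey straight tube 95 mm long, 15.2 mm outside diameter, about 14 g; the five differ only in length. Origin on the axis at mid length, x along the tube (ends alike; it may have rolled). Starts lying on the bench left or right of the stand, axis 7.6 mm up, in any of three places. The shortest.
- grip: Bystander: navy rubber midsize grip, a tapered round 262 mm long, 33 mm thick at the butt, 21 mm at the mouth, lying loose on the right of the bench. Origin on the bench at mid length; x axis along it to the thin end.
- plug: Bystander: blue plastic shaft extension plug, a stepped rod 90 mm long and 15 mm thick, lying loose near the robot on the right. Origin on the bench below its middle; x along it.
- wedge_head: Bystander: polished steel wedge head resting loose on its sole at the right, about 50 x 100 mm on the bench, its hosel rising to 70 mm. Origin on the bench below the leading edge; x from leading edge to back, y towards the toe (45 mm); the hosel leans out 60 mm to -y.
- tape_roll: Bystander: roll of cream grip tape lying loose on its side face at the left behind the bench off-cuts, 90 mm across and 48 mm high. Origin under its centre.
Mind the look-alikes: they are no part of the job. What is shaped like the offcut_95 but turquoise is not meant. Leave any yellow look-alike of the offcut_120 alone.

How it is judged:
By the outcome, as a careful person would: the job done as asked, in the order asked, and still so for the second after the job is handed in, with the robot touching nothing.
It also fails if it takes over 102 s, if anything falls off the work surface, if the arm or the gripper's body presses on something with over 40 N, if the wrist force passes 120 N, or if a joint passes its speed limit or range.

## Working session

There is one attempt and no reset: what is moved stays moved. The work goes in short steps, each a Python script; the robot and the scene stay as the last script left them, time stands still between calls to the robot, and variables do not carry over. Pictures are saved under pics/ and viewed, and the job is handed in when it is done.

```bash
mkdir -p pics; python3 - <<'E'
from workcell import *
import cv2,numpy as np
for n in("scene","top"):
    r=vision.read_camera(n); cv2.imwrite(f"pics/{n}0.png",cv2.resize(r["frame"][:,:,::-1],(784,588),interpolation=cv2.INTER_CUBIC)); print(n,r["intrinsics"],r["dist"],r["view"])
    np.savez(f"pics/{n}0.npz",**{k:np.array(v) for k,v in r.items()})
print(get_obs())
E
```

```text
scene [[397.53292084   0.         281.62148175]
 [  0.         397.53292084 213.97766341]
 [  0.           0.           1.        ]] [-0.0570576  0.         0.         0.         0.       ] [[-0.86711977  0.49780757 -0.01705654  0.46224912]
 [ 0.37571272  0.63119609 -0.67855099 -0.13207171]
 [-0.3270218  -0.59479334 -0.73435524  1.14437212]
 [ 0.          0.          0.          1.        ]]
top [[409.85433898   0.         277.65855064]
 [  0.         409.85433898 212.40356094]
 [  0.           0.           1.        ]] [-0.06839161  0.          0.          0.          0.        ] [[ 0.06841095 -0.99764343 -0.00524648 -0.03815271]
 [-0.97282082 -0.06554086 -0.2220902   0.51043578]
 [ 0.22122297  0.02029729 -0.97501201  0.90208177]
 [ 0.          0.          0.          1.        ]]
{'time_s': 0.1, 'joint_pos': array([ 1.23163134e+00,  3.53576364e-01,  1.63407650e+00,  2.39005210e-05,
        1.15522132e+00, -2.38114127e-03]), 'joint_vel': array([-0.00204076,  0.00024572, -0.00273381,  0.00036442, -0.00040731,
        0.00030433]), 'joint_efforts': array([ 8.79263716e-04, -6.06363487e+01, -3.42817390e+01, -5.91148182e-05,
        3.93362759e-03, -6.13499992e-06]), 'position': array([0.20637483, 0.58949652, 0.24763116]), 'orientation': array([ 0.69754962, -0.1185971 ,  0.11842787, -0.69665924]), 'wrist_force': array([-0.1635734 , -0.18951986, -0.55551887]), 'ft_torque': array([ 0.03703966,  0.01892866, -0.01248344]), 'gripper_width': 0.0852894101845978}
```

View pics/scene0.png

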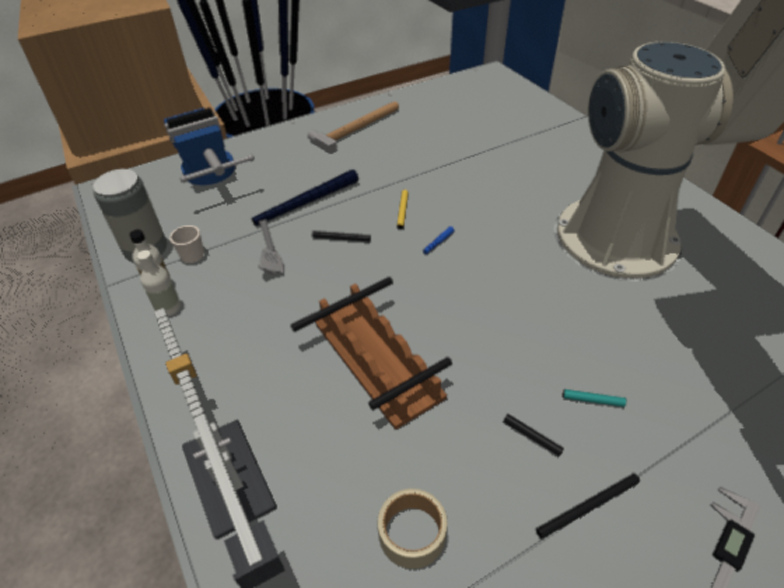

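View pics/top0.png

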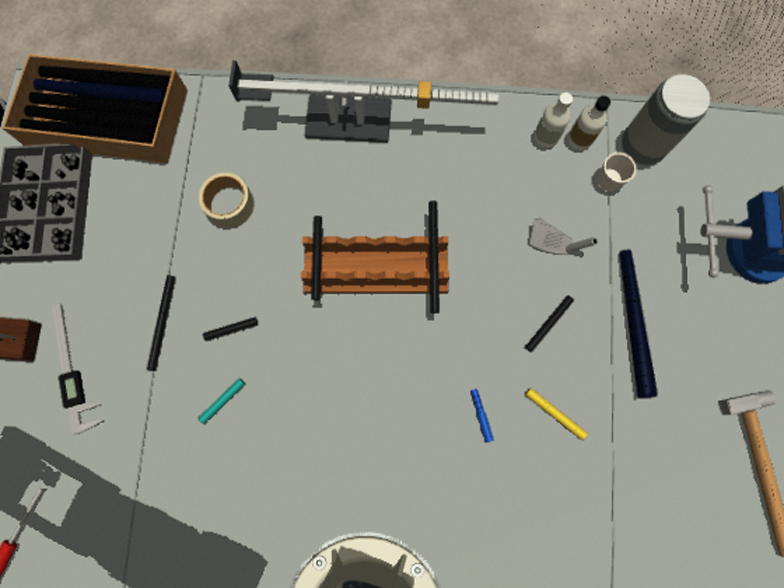

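Five dark tubes are visible: two lie in the stand (longest at the right end, top px ~(434,257)/1.4; 145 at the left end, ~(317,257)/1.4), and three are on the bench at ~(162,323), (231,329) and (550,323)/1.4. Next I'll measure them.

```bash
cat > h.py <<'E'
import cv2,numpy as np
def load(n): 
    d=np.load(f"pics/{n}.npz"); return {k:d[k] for k in d}
def unproj(r,uv,z):
    uv=np.array(uv,float).reshape(-1,1,2)
    n=cv2.undistortPoints(uv,r["intrinsics"],r["dist"]).reshape(-1,2)
    V=r["view"];R=V[:3,:3];t=V[:3,3];c=-R.T@t
    d=np.c_[n,np.ones(len(n))]@R
    return c+d*((z-c[2])/d[:,2])[:,None]
def proj(r,P):
    V=r["view"]; return cv2.projectPoints(np.array(P,float).reshape(-1,1,3),cv2.Rodrigues(V[:3,:3])[0],V[:3,3],r["intrinsics"],r["dist"])[0].reshape(-1,2)
def tube(r,win,z,thr=60):
    x0,y0,x1,y1=win
    f=r["frame"][y0:y1,x0:x1].astype(int)
    m=((f.max(2)<thr)).astype(np.uint8)
    k,l,s,c=cv2.connectedComponentsWithStats(m)
    i=1+np.argmax(s[1:,4]); ys,xs=np.where(l==i)
    P=unproj(r,np.c_[xs+x0,ys+y0],z)[:,:2]
    c=P.mean(0);u=np.linalg.svd(P-c,full_matrices=False)[2][0]
    a=(P-c)@u; w=(P-c)@np.array([-u[1],u[0]])
    return c+u*(a.max()+a.min())/2, np.degrees(np.arctan2(u[1],u[0]))%180, np.ptp(a), np.ptp(w)
E
python3 - <<'E'
from h import *
r=load("top0")
W={"L1":(100,190,130,270,.0076),"L2":(140,220,190,248,.0076),"R":(368,205,416,256,.0076),"sL":(218,148,236,220,.0547),"sR":(300,138,318,228,.0547)}
for k,w in W.items(): print(k,*[tube(r,w[:4],w[4],t) for t in(60,)])
c=r["frame"][140:230,205:330]; cv2.imwrite("pics/stand.png",cv2.resize(c[:,:,::-1],None,fx=6,fy=6,interpolation=cv2.INTER_CUBIC))
S=load("scene0")
Q={"L1":(375,335,462,388,.0076),"L2":(352,290,408,330,.0076),"R":(218,160,270,178,.0076),"sL":(260,250,328,296,.0547),"sR":(204,195,286,238,.0547)}
for k,w in Q.items(): print(k,*[tube(S,w[:4],w[4],t) for t in(60,)])
E
```

```text
L1 (array([0.45171181, 0.39627604]), np.float64(176.81562814415693), np.float64(0.17040899471395918), np.float64(0.016885734086760938))
L2 (array([0.44850339, 0.27139676]), np.float64(111.40396238646427), np.float64(0.09608586753097371), np.float64(0.015417225076232777))
R (array([ 0.49667046, -0.28534591]), np.float64(142.36243100052369), np.float64(0.12338582615678015), np.float64(0.014072046867159441))
sL (array([0.57498193, 0.12401122]), np.float64(4.748636343757511), np.float64(0.14973070171070896), np.float64(0.041671009923067846))
sR (array([ 0.59037439, -0.07297217]), np.float64(3.7279347475587485), np.float64(0.19691547944933208), np.float64(0.041449018811582))
L1 (array([0.4504412 , 0.39650062]), np.float64(176.59083871271332), np.float64(0.17509697543960312), np.float64(0.01487553459316782))
L2 (array([0.44967809, 0.27040091]), np.float64(111.35051285951513), np.float64(0.09518277635014777), np.float64(0.01684546624743164))
R (array([ 0.49689264, -0.2844612 ]), np.float64(142.37248179931265), np.float64(0.12152281349706441), np.float64(0.02030459935886516))
sL (array([0.57429265, 0.12559258]), np.float64(4.402144360735071), np.float64(0.1472494784223237), np.float64(0.03742075815833279))
sR (array([ 0.59099542, -0.07451987]), np.float64(4.134209777831651), np.float64(0.19597991858128078), np.float64(0.025413945234372803))
```

View pics/stand.png

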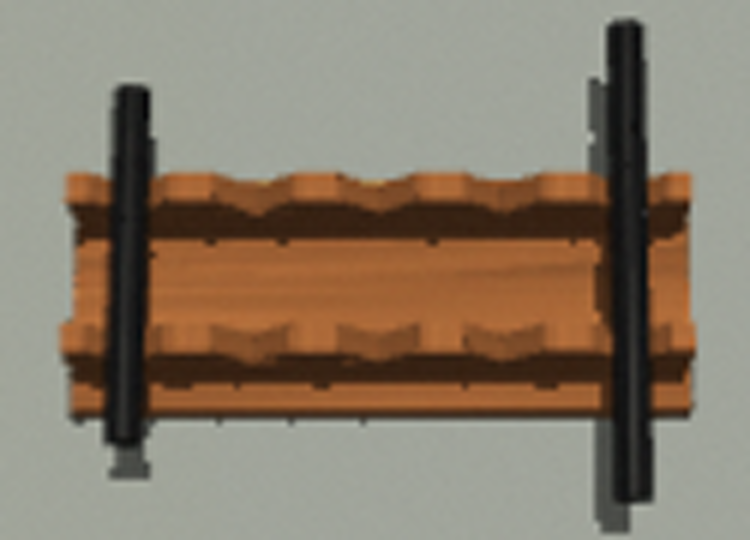

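```bash
python3 - <<'E'
from h import *
r=load("top0")
px=np.array([(67,173),(690,173),(67,202),(690,204),(62,324),(693,326),(62,352),(693,354)],float)
uv=(px+.5)/6-.5+np.array([205,140])
P=unproj(r,uv,.06); print(P.round(4)); print(P.mean(0))
yaw=np.radians(4.4); c=np.array([.5826,.0255])
R=np.array([[np.cos(yaw),-np.sin(yaw)],[np.sin(yaw),np.cos(yaw)]])
print(((P[:,:2]-c)@R).round(4))
for nm in("top0","scene0"):
    r=load(nm); im=cv2.resize(r["frame"][:,:,::-1],None,fx=4,fy=4,interpolation=cv2.INTER_CUBIC)
    pts=[]
    for s in(-1,1):
        for a in(25,37):
            L=[]
            for b in np.linspace(-.128,.128,2):
                q=c+R@np.array([s*a/1000,b]); L.append([q[0],q[1],.06])
            u=proj(r,L); u=((u+.5)*4-.5); cv2.line(im,*[tuple(int(v) for v in p) for p in u],(0,255,0),1); pts+=list(u)
        for y in(-.05,0,.05):
            q=c+R@np.array([s*.037,y]); u=(proj(r,[[*q,.044]])[0]+.5)*4-.5; cv2.circle(im,(int(u[0]),int(u[1])),3,(255,255,0),-1)
    m=np.mean(pts,0).astype(int); x0=max(0,m[0]-350);y0=m[1]-280
    cv2.imwrite(f"pics/ov_{nm}.png",im[y0:y0+560,x0:x0+700])
E
```

```text
[[ 0.6093  0.1522  0.06  ]
 [ 0.6258 -0.0963  0.06  ]
 [ 0.5972  0.1509  0.06  ]
 [ 0.6128 -0.0969  0.06  ]
 [ 0.5468  0.1477  0.06  ]
 [ 0.5626 -0.1003  0.06  ]
 [ 0.5354  0.1465  0.06  ]
 [ 0.5512 -0.1008  0.06  ]]
[0.58013036 0.02537073 0.06      ]
[[ 0.0363  0.1243]
 [ 0.0337 -0.1247]
 [ 0.0241  0.1239]
 [ 0.0207 -0.1243]
 [-0.0263  0.1245]
 [-0.0296 -0.1239]
 [-0.0377  0.1242]
 [-0.041  -0.1235]]
```

View pics/ov_top0.png

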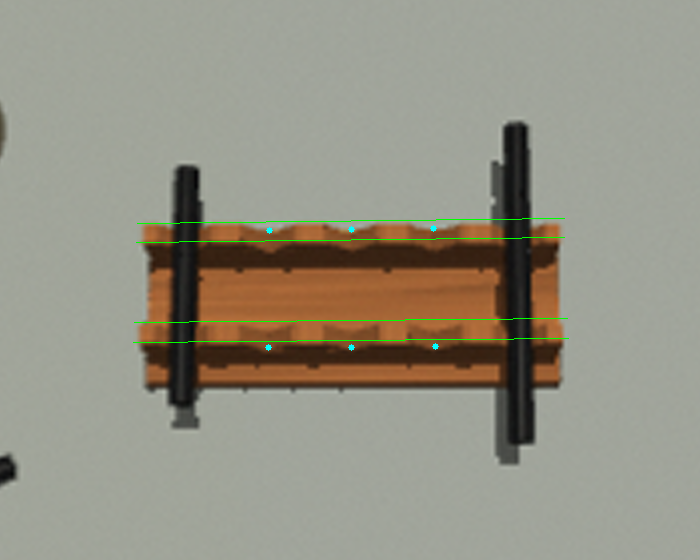

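View pics/ov_scene0.png

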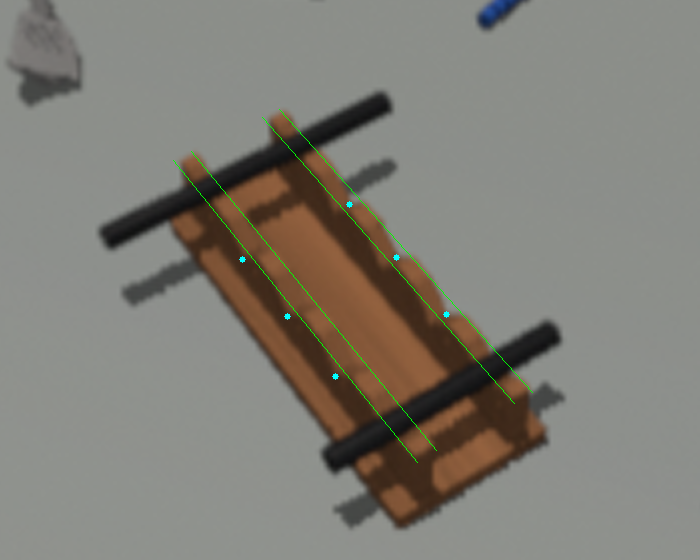

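```bash
cat > m.py <<'E'
from workcell import *
from h import *
from scipy.spatial.transform import Rotation as Ro
C=np.array([.580,.0255]);YAW=np.radians(3.9)
def notch(y): return C+y*np.array([-np.sin(YAW),np.cos(YAW)])
def quat(a):
    z=np.array([np.cos(a),np.sin(a),0]);y=np.array([0,0,-1.]);return Ro.from_matrix(np.c_[np.cross(y,z),y,z]).as_quat()
def best(p,th,ok=lambda s:True):
    q0=get_obs()["joint_pos"];o=[]
    for k in(1,-1):
        s=kinematics.solve_ik(p,quat(th+k*np.pi/2))
        if s is not None: o.append((np.abs(np.array(s)-q0).max(),k,s))
    o.sort(key=lambda t:t[0]); print([ (round(a,2),k,np.round(s,2)) for a,k,s in o]); return quat(th+o[0][1]*np.pi/2)
def st(m): 
    o=get_obs();print(m,"t",round(o["time_s"],2),"p",o["position"].round(4),"F",o["wrist_force"].round(2),"w",round(o["gripper_width"],4),flush=True);return o
def pick(xy,th,z,axis,hi=.16):
    q=best([*xy,hi],th)
    bot.reach([*xy,hi],q); hand.move_gripper(.045,30)
    bot.servo_line([*xy,z+.03],velocity=.2); bot.servo_line([*xy,z],velocity=.06); st("down")
    hand.move_gripper(.008,30); st("gripped")
    bot.servo_line([*xy,hi],velocity=.2); st("lifted")
    return z-axis
def place(xy,th,off,hi=.16):
    q=best([*xy,hi],th); bot.reach([*xy,hi],q)
    f0=st("above")["wrist_force"][2]; zt=.0547+off
    bot.servo_line([*xy,zt+.025],velocity=.2); bot.servo_line([*xy,zt+.003],velocity=.06)
    z=zt+.003; f0=get_obs()["wrist_force"][2]
    while z>zt-.0025:
        z-=.001; bot.servo_line([*xy,z],velocity=.02)
        f=get_obs()["wrist_force"][2]
        if f-f0>2.0: break
    o=st(f"laid dz {z-zt:.4f} df {f-f0:.2f}")
    hand.move_gripper(.030); bot.servo_line([*xy,z+.03],velocity=.1); bot.servo_line([*xy,hi],velocity=.2); st("up")
def snap(n,nm):
    r=vision.read_camera(n); np.savez(f"pics/{nm}.npz",**{k:np.array(v) for k,v in r.items()}); cv2.imwrite(f"pics/{nm}.png",cv2.resize(r["frame"][:,:,::-1],(784,588),interpolation=cv2.INTER_CUBIC)); return r
E
python3 - <<'E'
from m import *
off=pick((.4511,.3964),np.radians(176.7),.019,.0076)
snap("scene","p1")
E
```

```text
[(np.float64(0.79), -1, array([ 0.72,  0.41,  1.76, -0.  ,  0.97, -0.79])), (np.float64(2.35), 1, array([ 0.72,  0.41,  1.76, -0.  ,  0.97,  2.35]))]
down t 3.17 p [0.451  0.3964 0.0188] F [0.65 0.56 0.21] w 0.0448
gripped t 3.54 p [0.4513 0.3966 0.0194] F [-0.58 -0.21  3.7 ] w 0.0139
lifted t 4.4 p [0.4505 0.3959 0.159 ] F [-0.41 -0.08 -0.06] w 0.0136
```

View pics/p1.png

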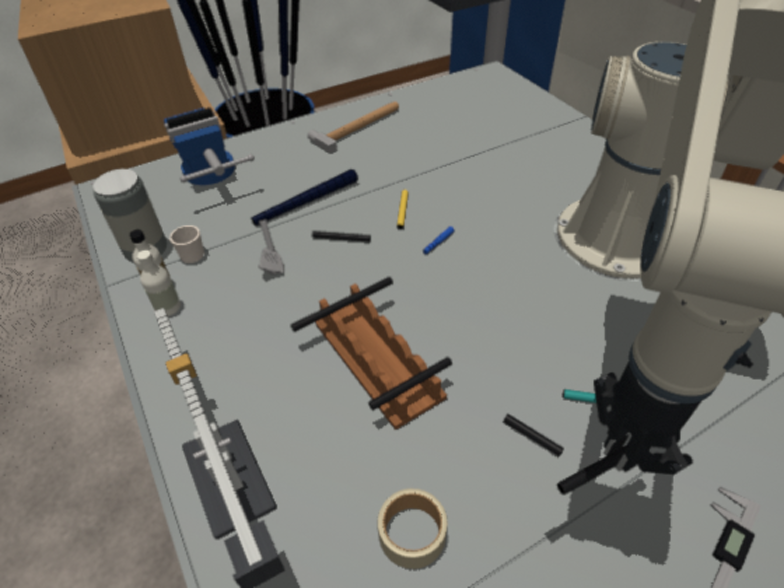

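The 170 is held: its tube sticks out of the jaws at ~(585,475). Placing it now.

```bash
python3 - <<'E'
from m import *
place(notch(-.05),YAW,.019-.0076)
bot.reach([.45,.25,.2],get_obs()["orientation"])
snap("top","p2");snap("scene","p2s")
E
```

```text
[(np.float64(0.89), 1, array([-0.04,  0.39,  1.8 , -0.  ,  0.95, -1.68])), (np.float64(2.25), -1, array([-0.04,  0.39,  1.8 , -0.  ,  0.95,  1.46]))]
above t 6.07 p [ 0.5834 -0.0235  0.1599] F [0.6  0.26 0.31] w 0.0139
laid dz 0.0000 df 5.32 t 7.83 p [ 0.5837 -0.0248  0.0665] F [ 0.07 -3.42  5.29] w 0.0138
up t 9.04 p [ 0.5833 -0.0244  0.16  ] F [ 0.25  0.17 -1.36] w 0.03
```

View pics/p2.png

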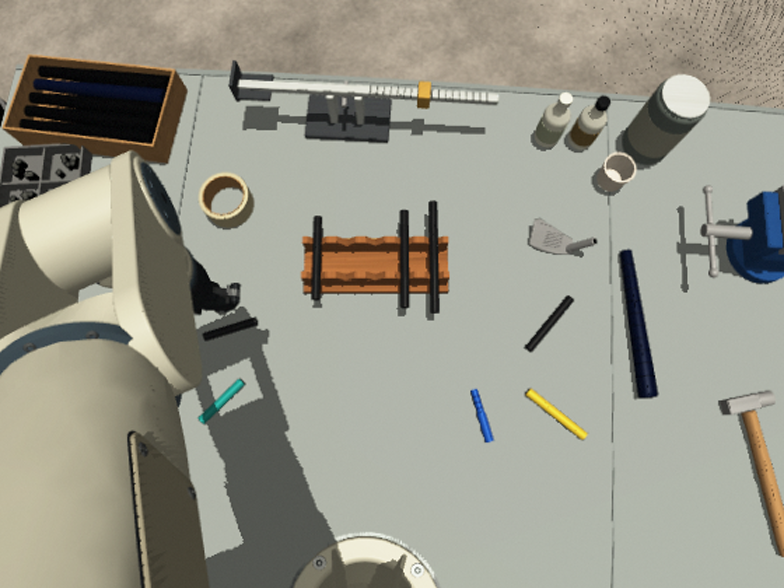

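View pics/p2s.png

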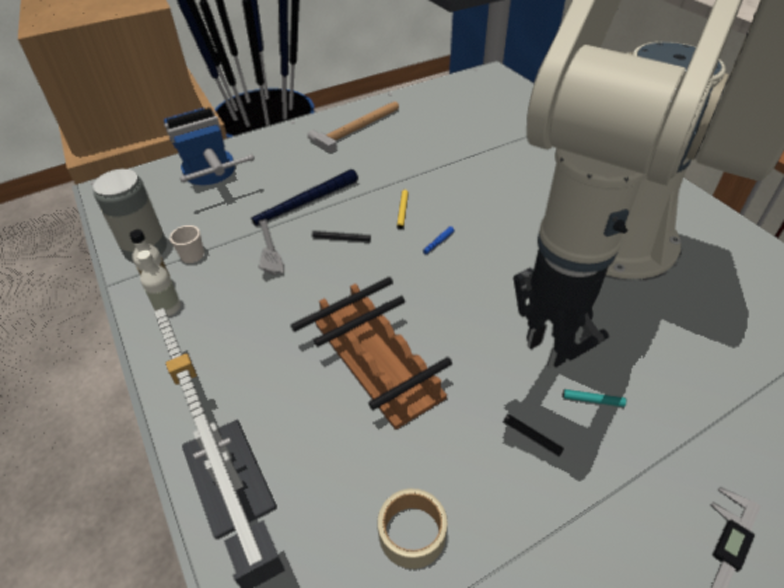

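The 170 is seated in the notch next to the longest (top ~(404,258)). Next, the 145.

```bash
sed -i 's/C=np.array(\[.580,.0255\])/C=np.array([.580,.0248])/' m.py; python3 - <<'E'
from m import *
r=load("p2")
print(tube(r,(281,146,297,224),.0547), notch(-.05)); S=load("p2s"); print(tube(S,(218,208,292,250),.0547))
# 145 mid: measured (0.5746,.1248); grasp between rails -> along tube offset limited
m=np.array([.5746,.1248]); n=notch(.1); d=np.array([np.cos(YAW),np.sin(YAW)])
s=(m-n)@d; print("145 off-centre",s)
off=pick(n+s*d,YAW,.0547+.006,.0547,hi=.15)
place(notch(0),YAW,off,hi=.15)
bot.reach([.42,.27,.2],get_obs()["orientation"])
snap("top","p3")
E
```

```text
(array([ 0.58401551, -0.02412986]), np.float64(3.7527395454238217), np.float64(0.17170793764129577), np.float64(0.016882053973011714)) [ 0.58340076 -0.02508421]
(array([ 0.58373424, -0.02558032]), np.float64(3.754128480177711), np.float64(0.17141010448728602), np.float64(0.022019175637348294))
145 off-centre 0.0014140339608126392
[(np.float64(0.29), 1, array([ 0.21,  0.41,  1.8 , -0.  ,  0.94, -1.43])), (np.float64(2.85), -1, array([ 0.21,  0.41,  1.8 , -0.  ,  0.94,  1.71]))]
down t 12.47 p [0.5746 0.1246 0.0605] F [-0.25  0.17  1.09] w 0.0446
gripped t 12.85 p [0.5749 0.1247 0.0611] F [-0.4  -0.59  1.89] w 0.0141
lifted t 13.45 p [0.5741 0.1246 0.1494] F [-0.45  0.81 -0.85] w 0.0142
[(np.float64(0.17), 1, array([ 0.04,  0.4 ,  1.82, -0.  ,  0.93, -1.6 ])), (np.float64(2.97), -1, array([ 0.04,  0.4 ,  1.82, -0.  ,  0.93,  1.54]))]
above t 13.93 p [0.579  0.0239 0.1483] F [0.81 0.33 0.27] w 0.0141
laid dz -0.0000 df 5.41 t 15.68 p [0.5802 0.0249 0.061 ] F [-1.89  0.85  4.43] w 0.0138
up t 16.88 p [0.58   0.0248 0.1499] F [-0.33  0.54 -0.66] w 0.0298
```

View pics/p3.png

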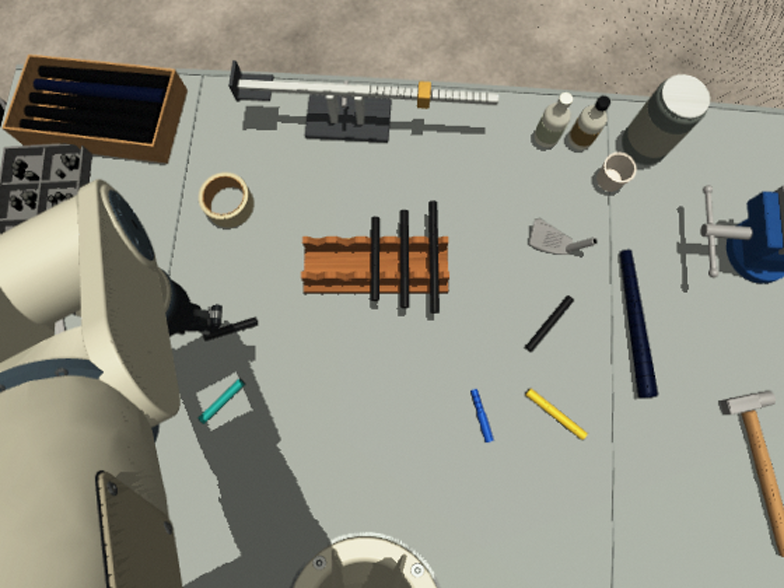

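The 145 now lies in the middle notch (~(376,258)). Next the 120, from the right of the bench.

```bash
python3 - <<'E'
from m import *
off=pick((.4968,-.2849),np.radians(142.37),.0195,.0076,hi=.19)
place(notch(.05),YAW,off,hi=.19)
bot.reach([.42,-.2,.25],get_obs()["orientation"])
snap("top","p4");snap("scene","p4s")
E
```

```text
[(np.float64(1.09), -1, array([-0.52,  0.34,  1.8 , -0.  ,  1.  , -1.44])), (np.float64(2.78), 1, array([-0.52,  0.34,  1.8 , -0.  ,  1.  ,  1.7 ]))]
down t 21.88 p [ 0.4967 -0.2849  0.0192] F [ 0.18  0.12 -0.06] w 0.0451
gripped t 22.26 p [ 0.497  -0.285   0.0199] F [ 0.21 -0.38  2.36] w 0.0139
lifted t 23.26 p [ 0.4961 -0.2845  0.1889] F [-1.02  0.02 -0.01] w 0.0135
[(np.float64(0.65), 1, array([ 0.13,  0.35,  1.78, -0.  ,  1.01, -1.51])), (np.float64(3.07), -1, array([ 0.13,  0.35,  1.78, -0.  ,  1.01,  1.63]))]
above t 24.63 p [0.5766 0.0738 0.1898] F [ 0.5  -0.53 -0.95] w 0.0134
laid dz 0.0000 df 4.22 t 26.54 p [0.5768 0.0748 0.067 ] F [-1.35 -1.08  4.45] w 0.0136
up t 27.92 p [0.5759 0.0746 0.1889] F [-0.59 -0.17 -0.53] w 0.0302
```

View pics/p4.png

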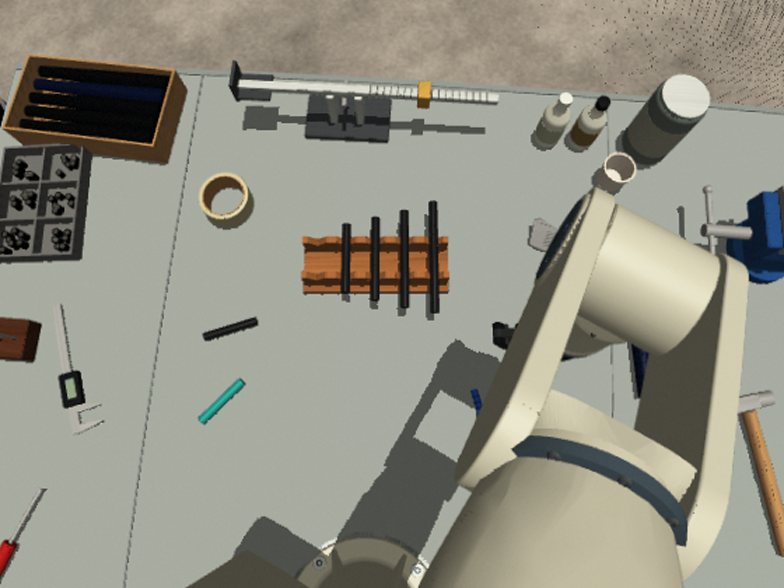

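The 120 is seated (~(346,258)). Last is the 95, still undisturbed at ~(231,329).

```bash
python3 - <<'E'
from m import *
off=pick((.449,.2709),np.radians(111.4),.0195,.0076,hi=.16)
place(notch(.1),YAW,off,hi=.16)
bot.reach([.4,.35,.25],get_obs()["orientation"])
snap("top","p5");snap("scene","p5s")
r=load("p5");d=np.array([np.cos(YAW),np.sin(YAW)])
for y in(.1,.05,0,-.05,-.1):
    u=proj(r,[[*notch(y),.0547]])[0].astype(int)
    t=tube(r,(u[0]-9,u[1]-46,u[0]+9,u[1]+44),.0547,50); print(y,t,"along",(t[0]-notch(y))@d)
c=r["frame"][135:235,205:330]; cv2.imwrite("pics/stand5.png",cv2.resize(c[:,:,::-1],None,fx=6,fy=6,interpolation=cv2.INTER_CUBIC))
c=load("p5s")["frame"][190:310,200:330]; cv2.imwrite("pics/stand5s.png",cv2.resize(c[:,:,::-1],None,fx=5,fy=5,interpolation=cv2.INTER_CUBIC))
E
```

```text
[(np.float64(0.99), 1, array([ 0.54,  0.31,  1.93, -0.  ,  0.91, -2.98])), (np.float64(2.25), -1, array([ 0.54,  0.31,  1.93, -0.  ,  0.91,  0.17]))]
down t 32.64 p [0.4489 0.2708 0.0193] F [ 0.08  0.09 -0.37] w 0.0451
gripped t 33.02 p [0.4492 0.271  0.0199] F [-0.41 -1.02  3.34] w 0.0134
lifted t 33.87 p [0.4484 0.2705 0.1591] F [-0.46  0.02 -0.69] w 0.0136
[(np.float64(1.55), 1, array([ 0.21,  0.39,  1.8 , -0.  ,  0.95, -1.43])), (np.float64(4.69), -1, array([ 0.21,  0.39,  1.8 , -0.  ,  0.95,  1.71]))]
above t 35.25 p [0.5727 0.1248 0.1593] F [ 0.15 -0.01 -0.59] w 0.014
laid dz 0.0000 df 3.83 t 37.01 p [0.5734 0.1246 0.0669] F [-1.81  0.01  3.82] w 0.0138
up t 38.23 p [0.5731 0.1245 0.1599] F [-0.15  0.71 -0.32] w 0.0302
0.1 (array([0.57290646, 0.12470685]), np.float64(3.5161526931997287), np.float64(0.09719119345013841), np.float64(0.01536307517839744)) along -0.00028191762650272786
0.05 (array([0.57652534, 0.07499944]), np.float64(3.956113277224972), np.float64(0.1220083152491438), np.float64(0.01576696506550951)) along -5.2280190619624503e-05
0 (array([0.58020917, 0.02552137]), np.float64(3.7112844156154097), np.float64(0.14683207868753106), np.float64(0.016853019790276477)) along 0.00025774923684124013
-0.05 (array([ 0.58401099, -0.02407353]), np.float64(3.6893709773282524), np.float64(0.17171893641235775), np.float64(0.01654396028060187)) along 0.0006775515497826142
-0.1 (array([ 0.59042716, -0.07375766]), np.float64(3.8058529370897816), np.float64(0.1968967718901411), np.float64(0.015905452906958654)) along 0.0036995807670755242
```

View pics/p5.png

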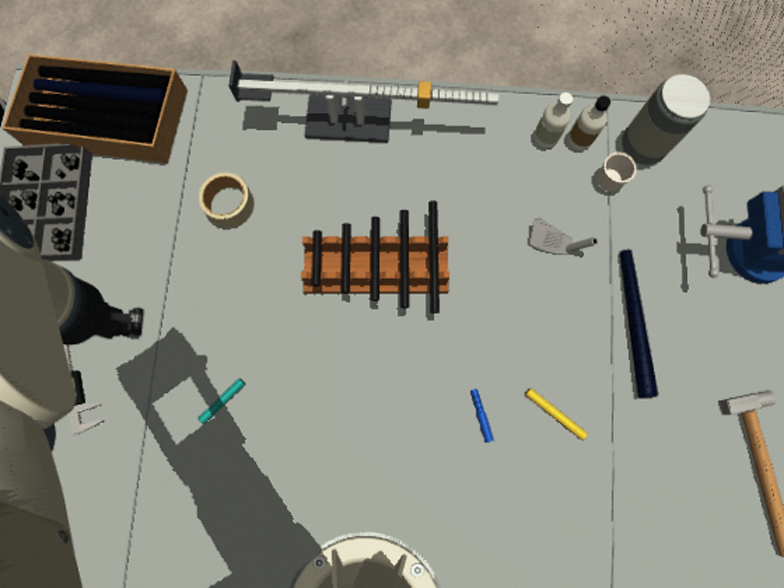

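View pics/stand5.png

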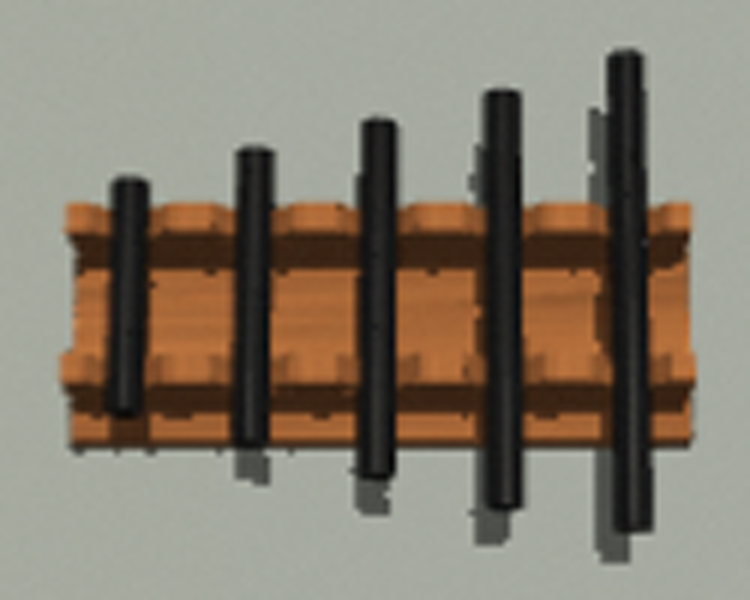

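View pics/stand5s.png

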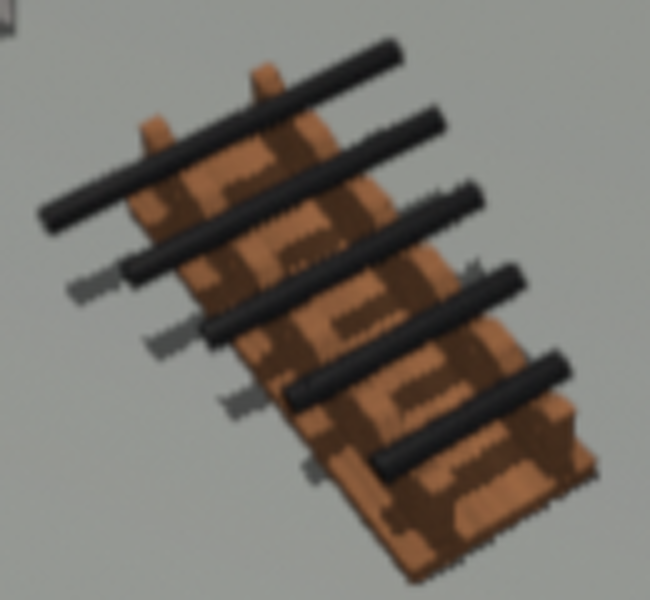

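All five lie in the notches, stepping down evenly from right to left, and both views show them seated. The longest and the bystanders haven't moved.

```bash
python3 -c "
from workcell import *
bot.dwell(.3);print(get_obs()['time_s'],get_obs()['position'],hand_in())"
```

```text
the job is handed in; nothing more can be done
39.775 [0.40030333 0.3496664  0.24985851] None
```

I laid the 170, 145 (moved from the far end notch), 120 and 95 mm off-cuts into the notches, stepping down from the longest. The job was handed in at 39.8 s of the 102 s allowed.

**Row:** the last top and scene pictures show all five off-cuts, one per notch and seated in both rails. From the top picture, each of the four I placed is within 1 mm of centred across the rails.

**Left alone:** the longest measured within about 1 mm of its starting position, about 3.7 mm off centre as I found it. The tape roll, wedge head, grip, plug and the turquoise and yellow look-alikes look unmoved in the top picture.

**Forces:** the wrist readings I took at each step stayed below about 7 N. They include a brief 2–4 N upward push as the jaws closed on the bench off-cuts, probably the fingertips brushing the bench.

**Disagreements:** the gripper read about 14 mm on the 15.2 mm tubes, but every grasp held. The two cameras differed by up to about 2 mm.

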